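# Ready the self-closing tweezers of a rail jig for loading

## Task

Get the rail jig's self-closing tweezers ready for me to load a spacer: slacken the clamp knob, slide the carriage along the rail until the closed tweezer tips are over the middle of the seat block, and turn the knob back until it is tight. Then squeeze the tweezers' black grips evenly until the tips have opened to the width of the seat block (20 mm), one tip above each side of it, and finish while you are still holding them steadily at that gap, because I shall put the spacer in while you hold. Never spread the tips beyond 30 mm, and do not disturb the loose spacers, the bolt and the tape roll.

Things in the scene. Friction and masses are not known exactly. Their poses are not given: they have to be found in the camera images.
- jig: Plywood board 110 x 430 x 12 mm fixed to the bench with a dark anodised rail 40 mm wide, 400 mm long down its middle, rail top 32 mm above the bench. Origin: centre of the board's underside. Its y axis runs along the rail, x across it, away from the robot at yaw 0. The seat block stands near the -y end (robot's right), the carriage starts near the +y end.
- carriage (a joint): Position in m of the dark steel carriage (52 x 118 mm) on the rail: 0 at the rail's left (+y) end, growing towards the seat block (jig's -y), at most 0.135; starts at 0 to 0.03. Slides at about 1.5 N with the knob slack and can be slid by the knob; with the knob tight it holds against about 18 N.
- clamp_knob (a joint): Angle in rad of the black clamp knob on the carriage: 0 fully tight (end stop, as it starts), growing counter-clockwise seen from above as it slackens, at most 1.4 (end stop). Below 0.6 rad it clamps, harder towards 0; above, the carriage is free. Turning takes 0.12 Nm, up to 0.2 at the tight end; it stays where it is left.
- knob_grip (a point): Centre of the knob's bar, on the knob's upright axis, 69.5 mm above the bench. The bar is 13 mm thick, 46 mm long and 24 mm high (57.5 to 81.5 mm above the bench). At 0 rad it lies along the rail, so fingers from above close across the rail; it turns with the knob.
- tips_middle (a point): Point on the carriage midway between the tweezer tip ends, 75 mm above the bench, 239 mm from the knob's axis towards the seat block. Moves with the carriage only. It has to come over seat_top.
- seat_top (a point): Centre of the top of the steel seat block: 20 mm wide across the rail, 24 mm along it, its top 62 mm above the bench, 13 mm below the middle of the tips. A dark line across its top marks the middle.
- seat: The seat block with its foot, fixed on the rail; where along the rail varies. Origin under the block, on the rail's top; axes as the jig's.
- grips_middle (a point): Point on the carriage midway between the tweezers' two black grips, 75 mm above the bench, 166 mm from the knob's axis, 73 mm behind the tips. The grips run along the rail from 32 mm behind this point to 28 mm ahead, are 14 mm high (68 to 82 mm above the bench) and lie either side; outer faces 45 mm apart at rest.
- tweezer_far (a joint): Angle in rad of the arm whose grip is on the side away from the robot: 0 at rest (tips shut), growing as its grip is pressed inwards, at most 0.13. Tip gap = 0.165 m x (tweezer_far + tweezer_near): 20 mm at 0.0606 rad each. Fingers squeezing at grips_middle then stand 34 to 35 mm apart (45 at rest).
- tweezer_near (a joint): The same for the arm whose grip is on the robot's side. The two arms are sprung independently.
- tip_near (a point): Inner face of the tip that opens towards the robot, at its end (it belongs to the arm with the far grip). Tips are thin steel, 2.4 mm thick and 8 mm high.
- tip_far (a point): Inner face of the tip that opens away from the robot, at its end.
- spacer_1: Loose square brass spacer with a hole, 16 x 16 x 20 mm, on the board's edge on the robot's side of the rail. Leave alone. Origin: centre of its underside.
- spacer_2: A second such spacer. Leave alone.
- bolt_1: Loose steel hex bolt lying on its side, 52 mm long, on the bench behind the jig. Leave alone.
- electrical_tape: Loose black tape roll, 68 mm across, 19 mm high, on the bench to the left of the jig. Leave alone.
- tweezer_pivot (a point): Where both tweezer arms pivot, in the aluminium holder on the carriage (30 x 22 mm, top 88.5 mm above the bench), 74 mm from the knob's axis, 92 mm behind grips_middle, 165 mm behind the tips. The arms cross in front of the grips, so squeezing the grips OPENS the tips. Springs: 3.5 N at the grips at first, about 9 N at 20 mm gap.

How it is judged (in metres and radians):
On the way, in this order (a step that is already met when the one before it is completed fails the run):
1. the clamp knob has been slackened (over 0.7 rad) (value of joint clamp_knob above 0.7 rad), for 0.1 s.
2. with the knob slack, the tweezer tips are over the middle of the seat block, within 5 mm along the rail (y of tips_middle in the frame of seat between -0.005 and 0.005 m and value of joint clamp_knob above 0.5 rad), for 0.1 s.
3. the knob is tight again (under 0.2 rad) with the tips still over the middle of the seat block (y of tips_middle in the frame of seat between -0.005 and 0.005 m and value of joint clamp_knob below 0.2 rad), for 0.2 s.
4. the tips are open 20 mm, within 3 mm, and held there by the fingers (all of step 3 and distance between tip_near and tip_far between 0.017 and 0.023 m and x of tip_near in the frame of seat between -0.015 and -0.005 m and x of tip_far in the frame of seat between 0.005 and 0.015 m and contact force between the fingers and jig above 4 N), for 0.5 s.
At the end, for the whole second after the job is handed in: Tip gap 20 mm within 3, each tip within 5 mm of its side of the seat block, steady, held by the fingers; tips within 5 mm of the block's middle along the rail; clamp knob tight (under 0.2 rad) (all of step 4 and velocity of joint tweezer_far between -0.03 and 0.03 rad/s and velocity of joint tweezer_near between -0.03 and 0.03 rad/s and velocity of joint carriage between -0.01 and 0.01 m/s); the arm keeps its last pose, push and grip.
It fails at once if the tips are spread beyond 30 mm (distance between tip_near and tip_far above 0.03 m).
It fails at once if a spacer, the bolt or the tape roll is moved by more than 15 mm (distance of any of spacer_1, spacer_2, bolt_1, electrical_tape from where it was at the start of the episode above 0.015 m).
It also fails if it takes over 58 s, if anything falls off the work surface, if the arm or the gripper's body presses on something with over 40 N, if the wrist force passes 120 N, or if a joint passes its speed limit or range.

## Robot

A 6-joint arm with a two-finger parallel gripper is mounted at the origin on a cart in front of the work surface, level with it; the furniture and walls round the work are solid. World frame = base frame: x ahead of the robot, y to its left, z up, the work surface at z = 0. Lengths are in mm, angles in rad, forces in N, time in s.
With the tool pointing down it reaches from about 325 to 750 mm from the base axis. Payload 7.6 kg.
Tool frame: the origin (TCP) lies between the finger pads; the fingertips stand 19 mm ahead of it and the grasp point (between the pads) is the TCP; z points along the fingers, y is the line along which they close (so a half turn about z gives the same grasp; the last joint's range is limited). The gripper opens to 85 mm and grips with 20 to 120 N. Pads are 22 mm wide; open, the fingers measure 114 mm over their backs; the gripper's body (76 mm by 85 mm) begins 54 mm behind the grasp point. The pads swing forward as they close: fully open they stand 13 mm farther back than shut.
Start: joints at [-1.191, 0.052, 1.401, -0, 1.689, -0.07], TCP at [228.288, -472.788, 250.323] pointing down, gripper open.
Joint ranges: [-2.9, 2.9], [-0.91, 2.17], [0.12, 2.37], [-1.06, 4.2], [0.26, 2.73], [-2.93, 2.93]. Speed limits (rad/s): [2.57, 2.57, 3.01, 3.14, 3.14, 3.14].

## Interface

Orientations are given as a rotation vector (axis times angle).
In Python, from station import env, vision gives the robot as it stands (env), with the cameras (vision).
- The arm moves only by the shell command python3 jog.py FILE [FORCE], which reads ROWS from the file FILE. ROWS is a JSON list of rows, 1 to 5 of them, each written [[dx, dy, dz], turn, opening]: dx, dy, dz in mm, then a turn about the tool's z in rad, then the finger opening in mm; each row is the pose to reach, as a shift and turn from the pose commanded when the command began, along the tool's axes at that moment; what a row does not reach only later rows make up. A row lasts 1/10 s, in which the tool goes at most 50 mm and 0.15 rad, less where a joint would pass 70% of its speed; a pose out of reach is approached as far as the arm can. The fingers move at their own pace and stop on an object; FORCE is the grip in N (left out, the last holds). Time passes only in rows, so rows that do not move let the fingers close. It prints the time, the measured TCP pose, the force, the opening and the grip force at its end. Input that does not fit is refused with a message, and nothing moves.
- env.read_state(): the state, without advancing time (a new reading comes with each control period).
- vision.snapshot(name): name is "scene" or "top" or "wrist"; returns the picture (420x560x3 uint8, red, green, blue); there is no depth.
- vision.camera_params(name): a dict with "fx", "fy", "cx", "cy" (pixels), "R" (3x3) and "t" (3): a world point X has camera coordinates R X + t. Camera axes: x right, y down, z forward; pixel columns grow to the right and rows downward; lengths in mm; the calibration is good to about 2 mm. A picture is of the moment at which its call begins: read the wrist's pose just before it. camera_params takes no time and is no camera call; for the wrist camera it gives the pose at the moment of the call.
- env.close_job(): hands the job in; it is judged then, once.
The state is a dict: "time_s": time; "joint_positions": joint angles; "joint_vel": joint speeds; "joint_efforts": joint torques, N m; "eef_pos": TCP position; "eef_rot": TCP orientation; "force": force on the tool from outside, world axes, zero at the start; "wrist_torque": the same for the moment, N m; "gripper_width": finger opening in mm; "gripper_force": force on a finger pad.
Only numpy, scipy, OpenCV 4.12 (cv2) and the standard library are available. Lean on these libraries where they do the work, as an engineer would, in place of code of your own. Each camera call takes 0.05 s, during which the arm holds its last target. There are 200 camera calls.

## Working session

There is one attempt and no reset: what is moved stays moved. The work goes in short steps, Python scripts to look and compute and a shell command to move; the robot and the scene stay as the last step left them, time stands still between calls to the robot, and variables do not carry over. Pictures are saved under pics/ and viewed, at most 10 in all, crops included, and the job is handed in when it is done.

```bash
ls; mkdir -p pics
python3 - <<'E'
from station import env, vision
import cv2,numpy as np
s=env.read_state();print({k:np.round(v,3) for k,v in s.items()})
for n in("scene","top"):
    cv2.imwrite(f"pics/{n}0.png",vision.snapshot(n)[:,:,::-1]); p=vision.camera_params(n); print(n,p)
E
```

```text
jog.py
pics
station.py
{'time_s': np.float64(0.0), 'joint_positions': array([-1.191,  0.053,  1.402, -0.   ,  1.689, -0.07 ]), 'joint_vel': array([-0.   ,  0.   , -0.   ,  0.001, -0.001,  0.001]), 'joint_efforts': array([ 0.0000e+00, -3.8166e+01, -3.6019e+01, -0.0000e+00,  6.0000e-03,
       -0.0000e+00]), 'eef_pos': array([ 228.159, -472.51 ,  249.461]), 'eef_rot': array([-3.061, -0.7  ,  0.   ]), 'force': array([-0.919, -0.587,  0.566]), 'wrist_torque': array([0.002, 0.016, 0.021]), 'gripper_force': np.float64(0.0), 'gripper_width': np.float64(85.055)}
scene {'fx': 485.285735569914, 'fy': 485.285735569914, 'cx': 283.5969564797628, 'cy': 210.0897682078986, 'R': array([[-0.86051748, -0.50898423, -0.02108833],
       [-0.28423363,  0.51407185, -0.80928448],
       [ 0.42275395, -0.69040943, -0.58703825]]), 't': array([503.33434488, 179.36696154, 939.72705619])}
top {'fx': 511.5425674209733, 'fy': 511.5425674209733, 'cx': 290.6664549538285, 'cy': 209.52155511041667, 'R': array([[ 0.0234781 , -0.99972342, -0.00136284],
       [-0.97414758, -0.02257103, -0.22478219],
       [ 0.22468926,  0.00660507, -0.97440808]]), 't': array([ 58.43509407, 530.46581629, 968.01935417])}
```

View pics/top0.png

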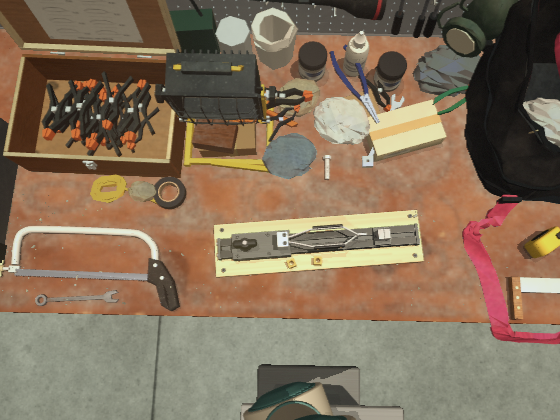

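View pics/scene0.png

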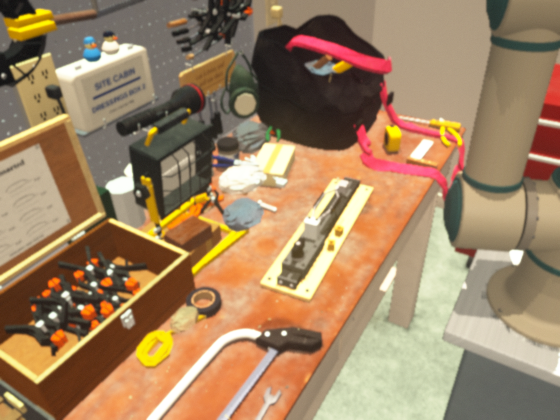

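The top view shows the jig spanning columns 215–423 and rows 211–277. The knob is near (244,243), the seat near (383,235), and the spacers at (291,263) and (317,260). I'll measure the board and enlarge the rail.

```bash
cat > h.py <<'E'
from station import env, vision
import cv2,numpy as np
from scipy.spatial.transform import Rotation as Rn
def ray(p,uv,z):
    d=p["R"].T@np.array([(uv[0]-p["cx"])/p["fx"],(uv[1]-p["cy"])/p["fy"],1]); c=-p["R"].T@p["t"]
    return c+d*(z-c[2])/d[2]
def proj(p,X):
    c=p["R"]@np.asarray(X,float)+p["t"]; return p["fx"]*c[0]/c[2]+p["cx"],p["fy"]*c[1]/c[2]+p["cy"]
E
python3 - <<'E'
from h import *
im=cv2.imread("pics/top0.png"); p=vision.camera_params("top")
h=cv2.cvtColor(im,cv2.COLOR_BGR2HSV)
m=cv2.inRange(h,(20,40,150),(35,160,255)); m[:200]=0;m[290:]=0;m[:,:205]=0;m[:,435:]=0
q=cv2.convexHull(cv2.findNonZero(m)); r=cv2.minAreaRect(q); b=cv2.boxPoints(r); print(r)
W=np.array([ray(p,c,12) for c in b]); print(W.round(1),W.mean(0).round(1))
for i in range(4): print(np.linalg.norm(W[i]-W[i-1]).round(1), np.degrees(np.arctan2(*(W[i]-W[i-1])[[0,1]])).round(2))
cv2.imwrite("pics/c.png",cv2.resize(im[205:285,210:430],(792,288),interpolation=cv2.INTER_CUBIC))
E
```

```text
((320.9409484863281, 247.80844116210938), (225.82174682617188, 79.32121276855469), 0.3130885660648346)
[[ 374.6  236.1   12. ]
 [ 540.4  245.1   12. ]
 [ 548.8 -231.    12. ]
 [ 382.9 -223.6   12. ]] [461.7   6.6  12. ]
459.7 -1.03
166.1 86.88
476.1 178.99
166.1 -87.44
```

View pics/c.png

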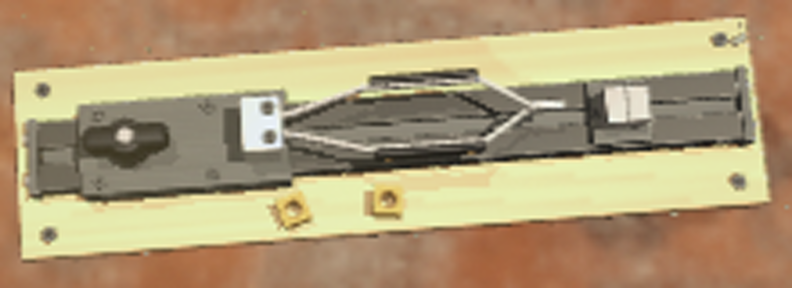

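In the crop (scale 3.6, offset 210,205), the board corners are (14,72), (745,17), (770,203) and (22,260). The knob top is at (125,135), the tip ends at (563,104), and the seat-top line at about (627,103).

Run:
```python
from h import *
p=vision.camera_params("top")
f=lambda u,v,z: ray(p,(210+u/3.6-.4,205+v/3.6-.4),z)
C=np.array([f(14,72,12),f(745,17,12),f(770,203,12),f(22,260,12)])
print(C.round(1)); O=C.mean(0)
ey=(C[0]+C[3]-C[1]-C[2])[:2]; print(np.linalg.norm(ey)/2); ey/=np.linalg.norm(ey); ex=np.array([ey[1],-ey[0]])
print("O",O,"yaw",np.arctan2(-ey[0],ey[1]))
for n,a in dict(knob=(125,135,81.5),tips=(563,104,79),seat=(627,103,62),sp1=(292,208,32),sp2=(387,199,32)).items():
    w=f(*a); d=(w-O)[:2]; print(n,w.round(1),"jig",(d@ex).round(1),(d@ey).round(1))
s=env.read_state(); print(Rn.from_rotvec(s["eef_rot"]).as_matrix().round(3))
w=vision.camera_params("wrist"); print(w, -w["R"].T@w["t"])
```

```text
[[ 504.   231.9   12. ]
 [ 546.7 -194.    12. ]
 [ 437.7 -204.9   12. ]
 [ 395.3  221.1   12. ]]
428.08725576967606
O [470.93130278  13.53379798  12.        ] yaw 0.09960797518140448
knob [457.2 159.   81.5] jig 0.8 146.1
tips [480.1 -77.4  79. ] jig 0.1 -91.4
seat [ 484.6 -115.2   62. ] jig 0.8 -129.4
sp1 [426.   68.3  32. ] jig -39.3 59.0
sp2 [432.3  15.1  32. ] jig -38.3 5.4
[[ 0.901  0.435 -0.   ]
 [ 0.435 -0.901  0.001]
 [ 0.    -0.001 -1.   ]]
{'fx': 348.9574929114229, 'fy': 348.9574929114229, 'cx': 281.2658417872343, 'cy': 207.93386164651895, 'R': array([[ 0.43534888, -0.90025974, -0.00193696],
       [-0.86552754, -0.41914298,  0.27419197],
       [-0.24765586, -0.11769267, -0.96167303]]), 't': array([-524.16180827,  -36.48631991,  378.32921437])} [ 290.3087876  -442.64818246  372.81797387]
```

```bash
echo '[[[34, -34, 4], 0, 85], [[69, -67, 7], 0, 85], [[103, -101, 11], 0, 85], [[138, -134, 14], 0, 85], [[172, -168, 18], 0, 85]]' > path.dat && python3 jog.py path.dat
echo '[[[34, -34, 4], 0, 85], [[69, -67, 7], 0, 85], [[103, -101, 11], 0, 85], [[138, -134, 14], 0, 85], [[172, -168, 18], 0, 85]]' > path.dat && python3 jog.py path.dat
echo '[[[34, -34, 4], -0.12, 85], [[69, -67, 7], -0.24, 85], [[103, -101, 11], -0.36, 85], [[137, -134, 14], -0.5, 85], [[137, -134, 14], -0.62, 85]]' > path.dat && python3 jog.py path.dat
echo '[[[0, 0, 0], -0.15, 85], [[0, 0, 0], -0.3, 85], [[0, 0, 0], -0.45, 85], [[0, 0, 0], -0.6, 85], [[0, 0, 0], -0.6, 85]]' > path.dat && python3 jog.py path.dat
python3 - <<'E'
from h import *
s=env.read_state(); w=vision.camera_params("wrist"); im=vision.snapshot("wrist")[:,:,::-1]
cv2.imwrite("pics/w1.png",im); import pickle; pickle.dump((s,w),open("w1.pkl","wb"))
print(s["time_s"],s["eef_pos"],Rn.from_rotvec(s["eef_rot"]).as_matrix().round(3),s["joint_positions"].round(2))
E
```

```text
time_s: 0.6
eef_pos: [310.3, -244.9, 231.9]
eef_rot: [-3.063, -0.7, -0.0]
force: [0.7, -0.4, 0.1]
gripper_width: 85.1
gripper_force: 0.0
time_s: 1.1
eef_pos: [392.1, -18.7, 214.2]
eef_rot: [3.062, 0.7, 0.001]
force: [1.9, -0.9, 0.3]
gripper_width: 85.1
gripper_force: 0.0
time_s: 1.6
eef_pos: [457.1, 163.8, 198.4]
eef_rot: [-2.693, -1.615, 0.004]
force: [-0.8, -1.2, -1.1]
gripper_width: 85.1
gripper_force: 0.0
time_s: 2.1
eef_pos: [456.9, 159.6, 199.9]
eef_rot: [-2.107, -2.33, 0.001]
force: [-0.0, 0.7, 0.5]
gripper_width: 84.8
gripper_force: 0.0
2.1 [456.91046315 159.57606103 199.87165403] [[-0.1    0.995 -0.001]
 [ 0.995  0.1   -0.   ]
 [-0.    -0.001 -1.   ]] [ 0.26 -0.04  1.6  -0.    1.59  0.16]
```

View pics/w1.png

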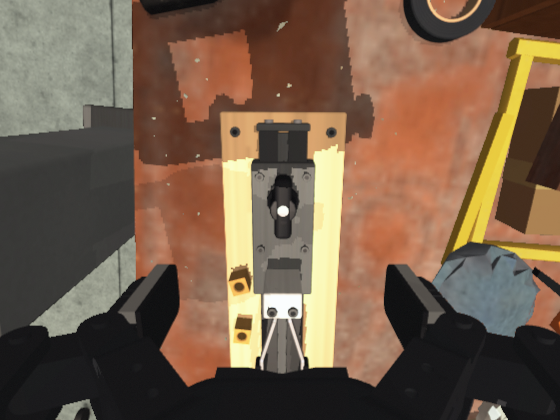

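In the wrist view the knob's white cap is at (283,211) with the bar along the rail. The holder is at (283,305), and the board's far end lies along row 112.

Run:
```python
from h import *
import pickle; s,w=pickle.load(open("w1.pkl","rb"))
R=Rn.from_rotvec(s["eef_rot"]).as_matrix()
for n,uv,z in (("knob",(283,211),81.5),("knobhi",(283,211),84),("bL",(221,113),12),("bR",(346,113),12),("railL",(259,126),32),("railR",(309,126),32),("cL",(252,160),44),("cR",(314,160),44)):
    X=ray(w,uv,z); print(n,X.round(1),"tool",(R.T@(X-s["eef_pos"])).round(1))
```

```text
knob [457.6 158.   81.5] tool [ -1.7   0.6 118.4]
knobhi [457.5 158.7  84. ] tool [ -0.9   0.6 115.9]
bL [397.9 219.7  12. ] tool [ 65.7 -52.5 187.9]
bR [504.9 230.5  12. ] tool [ 65.8  55.  187.8]
railL [432.5 213.2  32. ] tool [ 55.8 -18.8 167.9]
railR [473.  217.3  32. ] tool [ 55.8  21.9 167.8]
cL [429.9 186.8  44. ] tool [ 29.8 -24.1 155.9]
cR [479.2 191.8  44. ] tool [ 29.9  25.5 155.8]
```

```bash
echo '[[[-1, 1, 40], 0, 50], [[-1, 1, 80], 0, 50], [[-1, 1, 110], 0, 50], [[-1, 1, 127], 0, 50], [[-1, 1, 127], 0, 50]]' > path.dat && python3 jog.py path.dat 40
echo '[[[0, 0, 0], 0, 8], [[0, 0, 0], 0, 8], [[0, 0, 0], 0, 8], [[0, 0, 0], 0, 8], [[0, 0, 0], 0, 8]]' > path.dat && python3 jog.py path.dat 40
```

```text
time_s: 2.65
eef_pos: [456.4, 158.2, 70.4]
eef_rot: [-2.111, -2.323, 0.008]
force: [-1.2, -0.4, -0.4]
gripper_width: 49.9
gripper_force: 0.0
time_s: 3.15
eef_pos: [458.0, 158.8, 74.7]
eef_rot: [-2.11, -2.328, 0.0]
force: [-6.2, -1.8, 3.9]
gripper_width: 20.9
gripper_force: 35.7
```

```bash
echo '[[[0, 0, 0], 0, 8], [[0, 0, 0], 0, 8], [[0, 0, 0], 0, 8]]' > path.dat && python3 jog.py path.dat
```

```text
time_s: 3.45
eef_pos: [458.0, 158.8, 74.7]
eef_rot: [-2.11, -2.328, 0.0]
force: [-5.6, -0.8, 3.0]
gripper_width: 20.8
gripper_force: 35.7
```

```bash
echo '[[[0, 0, 0], 0, 35], [[0, 0, 0], 0, 35], [[0, 0, -6], 0, 35], [[0, 0, -6], 0, 8], [[0, 0, -6], 0, 8]]' > path.dat && python3 jog.py path.dat
echo '[[[0, 0, 0], 0, 8], [[0, 0, 0], 0, 8], [[0, 0, 0], 0, 8], [[0, 0, 0], 0, 8]]' > path.dat && python3 jog.py path.dat
python3 - <<'E'
from h import *
cv2.imwrite("pics/w2.png",vision.snapshot("wrist")[:,:,::-1])
E
```

```text
time_s: 3.95
eef_pos: [458.0, 158.8, 80.8]
eef_rot: [-2.109, -2.328, 0.001]
force: [-7.7, -1.5, 12.6]
gripper_width: 18.2
gripper_force: 39.2
time_s: 4.35
eef_pos: [458.0, 158.8, 80.8]
eef_rot: [-2.109, -2.328, 0.001]
force: [-7.7, -1.2, 12.5]
gripper_width: 18.2
gripper_force: 39.2
```

View pics/w2.png

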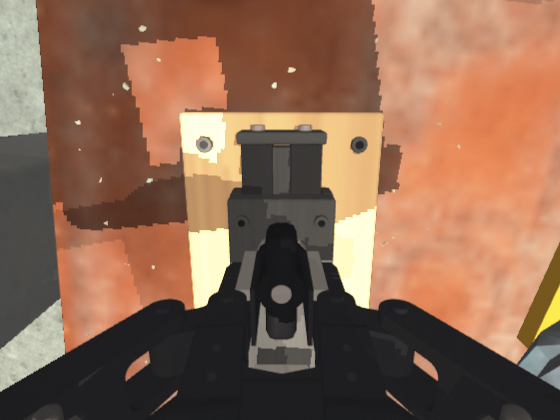

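The round hub is wider than the bar (hub cap at (281,294)), so the pads close on it and should catch the bar as they turn. I'll shift 1 mm towards −y and turn counter-clockwise.

```bash
echo '[[[0, 0, 0], 0, 30], [[0, -1, 4], 0, 30], [[0, -1, 4], 0, 8], [[0, -1, 4], 0, 8], [[0, -1, 4], 0, 8]]' > path.dat && python3 jog.py path.dat 40
echo '[[[0, 0, 0], -0.1, 8], [[0, 0, 0], -0.2, 8], [[0, 0, 0], -0.3, 8], [[0, 0, 0], -0.4, 8], [[0, 0, 0], -0.5, 8]]' > path.dat && python3 jog.py path.dat 40
python3 -c "
from h import *;s=env.read_state();print(s['wrist_torque'],Rn.from_rotvec(s['eef_rot']).as_matrix()[:2,1])"
```

```text
time_s: 4.9
eef_pos: [457.7, 158.6, 74.9]
eef_rot: [2.108, 2.328, 0.002]
force: [5.1, 0.7, -4.7]
gripper_width: 20.8
gripper_force: 34.1
time_s: 5.4
eef_pos: [457.5, 158.5, 74.8]
eef_rot: [1.462, 2.78, 0.001]
force: [4.0, 0.1, -3.6]
gripper_width: 20.4
gripper_force: 34.3
[ 0.14279325 -0.77522061 -0.06453838] [0.82382554 0.5668431 ]
```

```bash
echo '[[[0, 0, 0], -0.15, 8], [[0, 0, 0], -0.3, 8], [[0, 0, 0], -0.45, 8], [[0, 0, 0], -0.6, 8], [[0, 0, 0], -0.6, 8]]' > path.dat && python3 jog.py path.dat 40
python3 - <<'E'
from h import *
s=env.read_state();print(s['wrist_torque'],s["joint_positions"].round(2))
cv2.imwrite("pics/w3.png",vision.snapshot("wrist")[:,:,::-1])
E
```

```text
time_s: 5.9
eef_pos: [457.4, 158.3, 74.8]
eef_rot: [0.579, 3.087, -0.001]
force: [4.1, 0.4, -4.4]
gripper_width: 20.8
gripper_force: 34.2
[-0.03568407 -0.79132981  0.0982343 ] [ 0.26  0.07  1.74 -0.    1.33 -0.94]
```

View pics/w3.png

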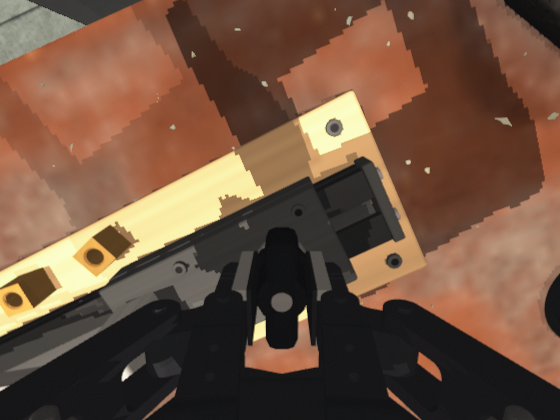

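The bar has turned with the fingers (upright in the tool view, cap at (281,302)) while the rail lies about 63° off, so the knob is at about 1.1 rad. Next I'll work out the slide in tool axes.

Run:
```python
from h import *
s=env.read_state();R=Rn.from_rotvec(s["eef_rot"]).as_matrix(); print(R.round(3))
d=np.array([.0995,-.995,0]); print(R.T@d*36)
cv2.imwrite("pics/t1.png",vision.snapshot("top")[:,:,::-1])
```

```text
[[-0.93   0.366  0.   ]
 [ 0.366  0.93  -0.   ]
 [-0.001 -0.    -1.   ]]
[-1.64565006e+01 -3.20169704e+01  1.77808302e-02]
```

```bash
echo '[[[-3.3, -6.4, 0], 0, 8], [[-6.6, -12.8, 0], 0, 8], [[-9.9, -19.2, 0], 0, 8], [[-13.2, -25.6, 0], 0, 8], [[-16.5, -32, 0], 0, 8]]' > path.dat && python3 jog.py path.dat 40
echo '[[[0, 0, 0], 0, 8], [[0, 0, 0], 0, 8]]' > path.dat && python3 jog.py path.dat 40
python3 - <<'E'
from h import *
im=vision.snapshot("top")[:,:,::-1]; cv2.imwrite("pics/t2.png",im)
a=cv2.imread("pics/top0.png")
f=lambda i:cv2.resize(i[215:265,330:420],(792,440),interpolation=cv2.INTER_CUBIC)[120:400]
cv2.imwrite("pics/cc.png",np.vstack([f(a),f(im)]))
E
```

```text
time_s: 6.5
eef_pos: [460.9, 122.2, 75.1]
eef_rot: [-0.582, -3.087, -0.0]
force: [4.3, 2.5, -5.9]
gripper_width: 20.5
gripper_force: 33.9
time_s: 6.7
eef_pos: [460.9, 122.2, 75.1]
eef_rot: [-0.582, -3.087, 0.002]
force: [4.2, -1.0, -5.7]
gripper_width: 20.6
gripper_force: 33.9
```

View pics/cc.png

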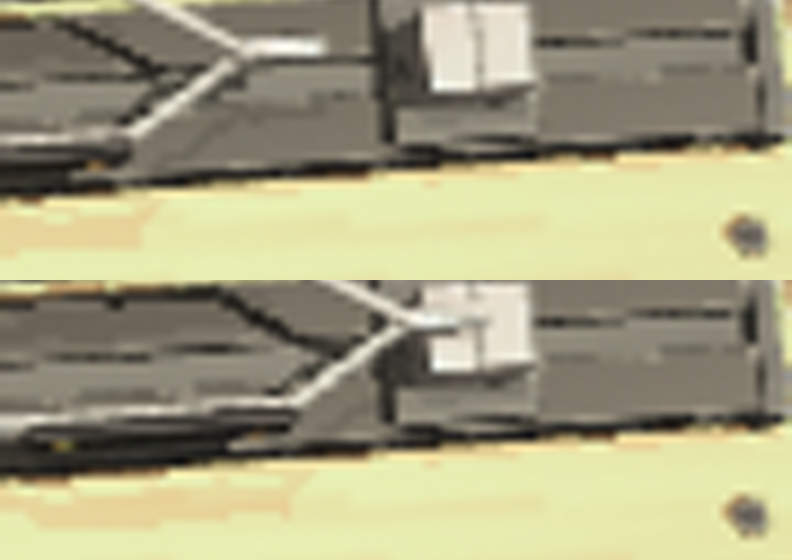

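In the lower half the tip ends are now at about column 487, on the dark seat line at about 479. The block edges are at 424 and 534.

Run:
```python
from h import *
p=vision.camera_params("top"); e=np.array([.0995,-.995,0])
f=lambda u,v,z: ray(p,(330+(u+.5)/8.8-.5,215+(v+120+.5)/8.8-.5),z)
O=np.array([470.9,13.5,0])
for n,a in dict(line=(479,50,62),eL=(424,50,62),eR=(532,50,62),tip0=(326,47,79),tip1=(487,322-280,79),).items(): print(n,((f(*a)-O)@e).round(1))
s=env.read_state(); k=(s["eef_pos"]-O)@e; print("tips by knob pose",k+239)
```

```text
line 129.7
eL 117.3
eR 141.6
tip0 92.6
tip1 128.3
tips by knob pose 129.67088952691768
```

```bash
echo '[[[0, 0, 0], 0.13, 8], [[0, 0, 0], 0.26, 8], [[0, 0, 0], 0.39, 8], [[0, 0, 0], 0.52, 8], [[0, 0, 0], 0.65, 8]]' > path.dat && python3 jog.py path.dat 40
echo '[[[0, 0, 0], 0.12, 8], [[0, 0, 0], 0.24, 8], [[0, 0, 0], 0.36, 8], [[0, 0, 0], 0.48, 8], [[0, 0, 0], 0.5, 8]]' > path.dat && python3 jog.py path.dat 40
python3 - <<'E'
from h import *
s=env.read_state();R=Rn.from_rotvec(s["eef_rot"]).as_matrix();print(s['wrist_torque'],R.round(3))
im=vision.snapshot("wrist")[:,:,::-1]; a=vision.snapshot("top")[:,:,::-1]
cv2.imwrite("pics/w4.png",im);cv2.imwrite("pics/t3.png",a)
O=np.array([470.9,13.5,0]);e=np.array([.0995,-.995,0]);print("tips by knob",(s["eef_pos"]-O)@e+239)
f=cv2.resize(a[215:265,330:420],(560,311),interpolation=cv2.INTER_CUBIC)[80:280]
cv2.imwrite("pics/c4.png",np.vstack([im[100:],f]))
E
```

```text
time_s: 7.25
eef_pos: [461.0, 122.8, 75.2]
eef_rot: [1.543, 2.736, -0.0]
force: [5.3, 0.0, -6.9]
gripper_width: 20.5
gripper_force: 33.7
time_s: 7.75
eef_pos: [461.3, 122.9, 75.6]
eef_rot: [2.169, 2.272, 0.001]
force: [5.5, -0.2, -3.3]
gripper_width: 20.5
gripper_force: 34.1
[-0.05125857 -0.88409312  0.08882556] [[-0.046  0.999  0.001]
 [ 0.999  0.046 -0.   ]
 [-0.     0.001 -1.   ]]
tips by knob 129.16427186557314
```

View pics/c4.png

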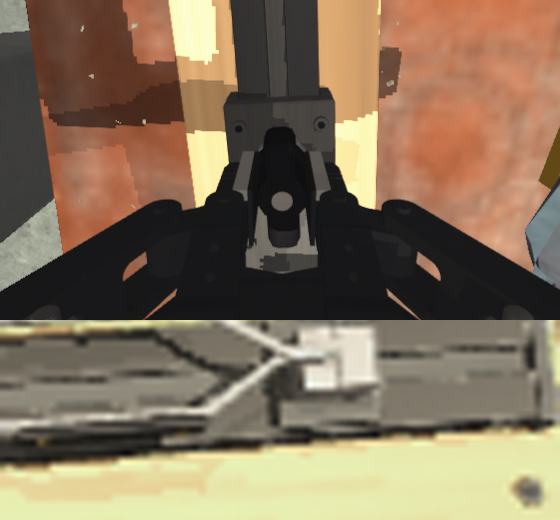

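The bar is back along the rail (cap at (282,201)), and the tips remain on the seat line. I'll push a little further to confirm the end stop by torque.

```bash
echo '[[[0, 0, 0], 0.07, 8], [[0, 0, 0], 0.14, 8], [[0, 0, 0], 0.14, 8]]' > path.dat && python3 jog.py path.dat 40
python3 - <<'E'
from h import *
s=env.read_state();R=Rn.from_rotvec(s["eef_rot"]).as_matrix();print(s['wrist_torque'],R.round(3),s["joint_efforts"].round(2))
im=vision.snapshot("wrist")[:,:,::-1]
cv2.imwrite("pics/w5.png",im)
O=np.array([470.9,13.5,0]);e=np.array([.0995,-.995,0]);print("tips by knob",(s["eef_pos"]-O)@e+239)
for n in ("w4","w5"):  # bar axis in image (very dark, between the pads)
    g=cv2.imread(f"pics/{n}.png",0); m=np.uint8(g[225:280,262:302]<28)*255
    print(n,[ (r+225,np.nonzero(m[r])[0].min()+262,np.nonzero(m[r])[0].max()+262) for r in range(3,55,8) if m[r].any()])
E
```

```text
time_s: 8.15
eef_pos: [461.4, 123.0, 76.4]
eef_rot: [2.318, 2.119, 0.002]
force: [1.9, 0.2, 2.7]
gripper_width: 19.1
gripper_force: 35.9
[-0.20451852 -0.26245     0.12067402] [[ 0.09   0.996  0.001]
 [ 0.996 -0.09  -0.   ]
 [ 0.     0.001 -1.   ]] [  0.47 -32.96 -30.28   0.38   0.45   0.9 ]
tips by knob 129.11945958225132
w4 [(228, np.int64(271), np.int64(288)), (236, np.int64(265), np.int64(294)), (244, np.int64(264), np.int64(295)), (252, np.int64(262), np.int64(301)), (260, np.int64(262), np.int64(301)), (268, np.int64(262), np.int64(301)), (276, np.int64(262), np.int64(301))]
w5 [(228, np.int64(267), np.int64(284)), (236, np.int64(262), np.int64(288)), (244, np.int64(262), np.int64(293)), (252, np.int64(262), np.int64(301)), (260, np.int64(262), np.int64(301)), (268, np.int64(262), np.int64(301)), (276, np.int64(262), np.int64(301))]
```

The tool is 0.19 rad past alignment while the bar has stopped turning with it, so the knob is on its tight stop. I'll release, rise, move over the grips and look.

```bash
echo '[[[0, 0, 0], -0.05, 60], [[0, 0, 0], -0.05, 60], [[0, 0, 0], -0.05, 60], [[0, 0, -40], -0.05, 60], [[0, 0, -80], -0.05, 60]]' > path.dat && python3 jog.py path.dat 20
echo '[[[-35, 0, -20], 0, 60], [[-70, 10, -40], 0, 60], [[-115, 20, -40], 0, 60], [[-163, 30, -40], 0, 60], [[-163, 30, -40], 0, 60]]' > path.dat && python3 jog.py path.dat
echo '[[[0, 0, 0], -0.1, 60], [[0, 0, 0], -0.14, 60], [[0, 0, 0], -0.14, 60]]' > path.dat && python3 jog.py path.dat
python3 - <<'E'
from h import *
import pickle
s=env.read_state(); w=vision.camera_params("wrist"); im=vision.snapshot("wrist")[:,:,::-1]
cv2.imwrite("pics/w6.png",im); pickle.dump((s,w),open("w6.pkl","wb"))
print(s["eef_pos"],Rn.from_rotvec(s["eef_rot"]).as_matrix().round(3))
a=vision.snapshot("top")[:,:,::-1]; cv2.imwrite("pics/t4.png",a)
E
```

```text
time_s: 8.7
eef_pos: [459.8, 122.7, 155.0]
eef_rot: [-2.265, -2.174, 0.005]
force: [1.0, 0.0, 0.1]
gripper_width: 60.2
gripper_force: 0.0
time_s: 9.2
eef_pos: [484.3, -45.8, 195.2]
eef_rot: [2.273, 2.168, -0.002]
force: [0.3, 1.1, -0.9]
gripper_width: 60.0
gripper_force: 0.0
time_s: 9.5
eef_pos: [484.0, -40.8, 195.1]
eef_rot: [-2.108, -2.328, 0.0]
force: [-0.9, -0.2, 0.7]
gripper_width: 60.1
gripper_force: 0.0
[483.99930356 -40.81072232 195.0569262 ] [[-0.099  0.995 -0.001]
 [ 0.995  0.099  0.   ]
 [ 0.    -0.001 -1.   ]]
```

View pics/w6.png

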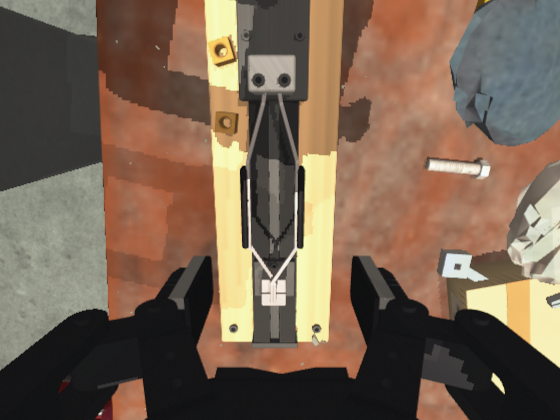

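The grips run from column 242 to 304 (outer faces) and rows 167–248. The tips and seat line meet near (273,292), the holder is at (272,74), and the spacers are at (221,51) and (227,122), undisturbed.

Run:
```python
from h import *
import pickle; s,w=pickle.load(open("w6.pkl","rb"))
R=Rn.from_rotvec(s["eef_rot"]).as_matrix()
for n,uv,z in (("gL",(242,205),82),("gR",(304.5,205),82),("gL",(242,205),75),("gR",(304.5,205),75),("g rear",(273,167),82),("g front",(273,248),82),("seatline",(273,292),62),("sL",(261,292),62),("sR",(286,292),62)):
    X=ray(w,uv,z); print(n,X.round(1),"tool",(R.T@(X-s["eef_pos"])).round(1))
im=cv2.imread("pics/w6.png"); g=cv2.cvtColor(im,cv2.COLOR_BGR2GRAY)
print(g[262:312:2,266:282:2]); print(g[205,236:312])
```

```text
gL [455.4 -39.3  82. ] tool [  4.3 -28.2 113.1]
gR [499.1 -34.9  82. ] tool [  4.3  15.7 113. ]
gL [454.8 -41.3  75. ] tool [  2.3 -29.  120.1]
gR [499.8 -36.8  75. ] tool [  2.4  16.2 120. ]
g rear [474.6 -10.4  82. ] tool [ 31.1  -6.3 113.1]
g front [480.1 -69.4  82. ] tool [-28.2  -6.6 113. ]
seatline [ 484.  -116.3   62. ] tool [-75.2  -7.4 133. ]
sL [ 474.2 -117.3   62. ] tool [-75.2 -17.2 133. ]
sR [ 494.6 -115.2   62. ] tool [-75.2   3.3 133. ]
[[ 62  45  45  50  43  54  59  58]
 [ 60  45  42  55  56  51  61  61]
 [113  56  53  46  21  58  63  74]
 [222  89  71  64  58  69  71 169]
 [225 198  68  72  74  73 108 243]
 [138 225 181  73  72  78 229 238]
 [ 74 200 220 126  70 174 242 155]
 [ 76  86 236 154 124 242 215  75]
 [ 76  71 120  87 234 236  91  71]
 [216 207 115 199 241 156 212 205]
 [241 229 173 240 229 103 237 238]
 [239 222 224 239 242 145 236 235]
 [240 220 209 231 234 158 236 236]
 [238 218 209 229 234 184 237 236]
 [235 214 206 228 233 195 239 237]
 [170 151 180 227 233 141 175 177]
 [212 214 203 225 232 172 212 215]
 [234 234 214 224 231 191 234 234]
 [231 231 210 223 231 201 232 232]
 [232 230 204 223 230 220 233 232]
 [232 232 220 227 228 226 231 232]
 [232 232 233 232 230 229 230 232]
 [ 79  81 111 122 126 126 120  88]
 [ 77  76 104 118 123 123 116  80]
 [ 76  77 103 118 122 122 105  81]]
[225 225 225 224 207  29  37  45  53  51  35 127 233 226 141  50  27  27
  27  28  35  55  64  64  65  64  64  64  64  65  64  63  68  90 116 113
 114 115 115 116 117 116 110  87  66  65  65  64  64  65  65  64  65  64
  64  64  64  58 118 229 241 185  35  52  62  51  44  49 134 221 219 218
 215 214 211 208]
```

```bash
echo '[[[-0.5, -6.5, 40], 0, 60], [[-0.5, -6.5, 80], 0, 60], [[-0.5, -6.5, 110], 0, 60], [[-0.5, -6.5, 120], 0, 60], [[-0.5, -6.5, 120], 0, 60]]' > path.dat && python3 jog.py path.dat 20
echo '[[[0, 0, 0], 0, 50], [[0, 0, 0], 0, 47], [[0, 0, 0], 0, 44], [[0, 0, 0], 0, 42], [[0, 0, 0], 0, 41]]' > path.dat && python3 jog.py path.dat 20
echo '[[[0, 0, 0], 0, 41], [[0, 0, 0], 0, 41]]' > path.dat && python3 jog.py path.dat 20
python3 -c "
from h import *;s=env.read_state();R=Rn.from_rotvec(s['eef_rot']).as_matrix();print('tool force',R.T@s['force'])"
```

```text
time_s: 10.1
eef_pos: [477.2, -42.1, 74.4]
eef_rot: [-2.108, -2.327, 0.002]
force: [-0.5, -0.0, 1.2]
gripper_width: 59.8
gripper_force: 0.0
time_s: 10.6
eef_pos: [478.6, -42.9, 76.9]
eef_rot: [2.107, 2.327, 0.001]
force: [-3.1, -1.9, 5.7]
gripper_width: 41.3
gripper_force: 6.1
time_s: 10.8
eef_pos: [478.6, -42.9, 77.0]
eef_rot: [2.107, 2.327, 0.001]
force: [-3.0, -2.3, 6.4]
gripper_width: 41.1
gripper_force: 6.1
tool force [-2.03157695 -3.19672321 -6.43908319]
```

```bash
echo '[[[0, -0.7, 0], 0, 40], [[0, -1.5, 0], 0, 38.5], [[0, -1.5, 0], 0, 37], [[0, -1.5, 0], 0, 36], [[0, -1.5, 0], 0, 36]]' > path.dat && python3 jog.py path.dat 20
python3 - <<'E'
from h import *
s=env.read_state();R=Rn.from_rotvec(s['eef_rot']).as_matrix();print('tool force',R.T@s['force'],s["gripper_width"],s["gripper_force"])
a=vision.snapshot("top")[:,:,::-1]; cv2.imwrite("pics/t5.png",a)
b=vision.snapshot("scene")[:,:,::-1]; cv2.imwrite("pics/s5.png",b)
u,v=map(int,proj(vision.camera_params("scene"),(484,-116,65)))
print(u,v)
f=lambda i,x,y:cv2.resize(i[y-14:y+14,x-28:x+28],(560,280),interpolation=cv2.INTER_CUBIC)
cv2.imwrite("pics/c5.png",np.vstack([f(a,383,234),f(b,u,v)]))
E
```

```text
time_s: 11.3
eef_pos: [478.1, -43.5, 77.6]
eef_rot: [2.106, 2.324, 0.003]
force: [0.3, -3.0, 6.7]
gripper_width: 36.1
gripper_force: 9.1
tool force [-3.02566747  0.03671962 -6.71973049] 36.14607089297963 9.098053367924877
342 181
```

View pics/c5.png

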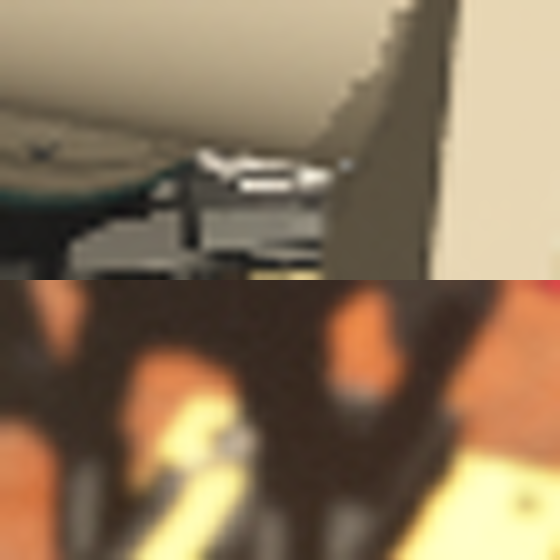

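Balance across the grips is now even. In the top view the near tip shows as a white line at crop (275,185), and the rest is hidden by the arm. I'll close to 34.5 and measure that tip numerically.

```bash
echo '[[[0, 0, 0], 0, 35.3], [[0, 0, 0], 0, 34.5], [[0, 0, 0], 0, 34.5], [[0, 0, 0], 0, 34.5]]' > path.dat && python3 jog.py path.dat 20
python3 - <<'E'
from h import *
s=env.read_state();R=Rn.from_rotvec(s['eef_rot']).as_matrix();print('tool force',R.T@s['force'],s["gripper_width"],s["gripper_force"])
p=vision.camera_params("top"); a=vision.snapshot("top")[:,:,::-1]; cv2.imwrite("pics/t6.png",a)
g5=cv2.imread("pics/t5.png",0);g4=cv2.imread("pics/t4.png",0);g6=cv2.cvtColor(a,cv2.COLOR_BGR2GRAY)
for g in (g4,g5,g6): print(g[224:244,374:390:1])
ex=np.array([.995,.0995,0]);e=np.array([.0995,-.995,0])
S=np.array([484.3,-115.7,62])
for v in (235,236,237,238,239,240):
    X=ray(p,(381,v),79); print(v,((X-S)@ex).round(1),((X-S)@e).round(1), ((ray(p,(381,v),62)-S)@ex).round(1))
E
```

```text
time_s: 11.8
eef_pos: [478.2, -43.6, 77.7]
eef_rot: [2.106, 2.324, 0.003]
force: [0.3, -5.1, 6.4]
gripper_width: 34.5
gripper_force: 10.0
tool force [-5.15659612 -0.12208582 -6.43285674] 34.49064559794816 9.985220292583108
[[ 26  26 135 216 224 224 224 224 224 224 224 224 224 224 224 225]
 [136 217 225 226 226 226 226 226 226 226 226 226 226 225 225 226]
 [226 227 226 227 226 226 226 197 192 193 171 166 169 164 139 150]
 [142 134 143 128 120 134 122 126 125 126 158 143 137 139 142 110]
 [137 139 132 130 132 132 130 131 130 110 128 110 120 116 117 121]
 [129 130 132 123 177 185 193 216 220 180 215 222 219 218 219 199]
 [132 131 122  80 208 216 215 217 219 178 192 217 219 220 221 200]
 [191 109  84  70 188 197 201 212 213 212 217 220 219 221 221 223]
 [188 218 221 202 202 218 207 208 206 202 220 221 222 222 221 225]
 [142 137 185 224 229 209 202 204 170 154 175 216 222 221 221 224]
 [216 153  93  88  97  95  94  99 172 180 157 215 222 222 221 222]
 [ 97  59  67  72 115 195 204 205 206 205 165 215 222 221 222 223]
 [ 62  41  58  69  97 213 223 224 223 221 159 214 221 222 223 224]
 [ 53 
[... 2568 characters left out ...]
 96  86  85  88  88  88  88  89  92  92]
 [148 205 191 136 107 191 200 172 166 136  93 125  95  85  86  88]
 [ 70  82 179 208 219 221 221 221 222 228 229 226 227 183 105  76]
 [ 73  74  85  90  91 102 103 108 153 154 109 173 154 127  87  76]
 [ 79  75  75  76  78  75  73  82  86  86  85  87  83  79  77  77]
 [ 61  71  73  76  81  83  84  91  93  94 101  77  68  87  78  76]
 [ 54 113 120 113 122 124 124 123 122 124 123 124 124  96  78  81]
 [ 47 113 121 123 124 125 125 123 122 125 136 139 140 104  80  82]
 [ 40 121 123 123 125 125 125 124 123 124 124 125 125 100  85  82]]
235 -5.6 -9.6 -2.8
236 -7.6 -9.9 -4.8
237 -9.5 -10.1 -6.8
238 -11.5 -10.3 -8.8
239 -13.4 -10.6 -10.8
240 -15.4 -10.8 -12.8
```

```bash
echo '[[[0, -0.6, 0], 0, 34.4], [[0, -0.6, 0], 0, 34.3], [[0, -0.6, 0], 0, 34.3], [[0, -0.6, 0], 0, 34.3], [[0, -0.6, 0], 0, 34.3]]' > path.dat && python3 jog.py path.dat 20
python3 - <<'E'
from h import *
s=env.read_state();R=Rn.from_rotvec(s['eef_rot']).as_matrix();print('tool force',R.T@s['force'],s["gripper_width"],s["gripper_force"])
a=vision.snapshot("top")[:,:,::-1]; cv2.imwrite("pics/t7.png",a)
print(cv2.cvtColor(a,cv2.COLOR_BGR2GRAY)[234:241,374:388])
w=vision.camera_params("wrist"); 
for X in ((474.3,-116.7,75),(494.2,-114.7,75),(484.3,-115.7,62)): print(np.round(proj(w,X)))
E
```

```text
time_s: 12.35
eef_pos: [477.9, -43.7, 77.8]
eef_rot: [2.106, 2.323, 0.004]
force: [0.5, -3.4, 6.8]
gripper_width: 34.5
gripper_force: 10.1
tool force [-3.48972188  0.2512729  -6.83305355] 34.541707163500625 10.093077333876863
[[ 86  87  90  93  95  99 102 105 108 110 114 116 101  97]
 [ 73  54  74  81  87  85  85  89  90  93  98  92  91  91]
 [140 205 168  98 103 219 208 176 138 129  95  85  86  87]
 [ 68 119 204 186 180 210 211 213 211 211 212 181 197 147]
 [ 74  75  87 121  94  87  93  94  94  95  94 163 150 126]
 [ 80  75  74  78  79  74  73  82  84  84  83  86  83  81]
 [ 62  71  74  79  80  83  82  91  93  94 101  76  69  88]]
[259. 430.]
[303. 429.]
[281. 406.]
```

The gap needs a second check. The wrist camera looks straight down on the tweezer arms between holder and grips, so I'll measure their angles there against the at-rest picture w6.

Run:
```python
from h import *
import pickle
w0=pickle.load(open("w6.pkl","rb"))[1]; g0=cv2.imread("pics/w6.png",0)
w=vision.camera_params("wrist"); im=vision.snapshot("wrist")[:,:,::-1]; cv2.imwrite("pics/w7.png",im); pickle.dump(w,open("w7.pkl","wb"))
g1=cv2.cvtColor(im,cv2.COLOR_BGR2GRAY)
ex=np.array([.995,.0995,0]);e=np.array([.0995,-.995,0])
G=np.array([477.6,-39,0])
lat=np.arange(-28,28.1,.25).astype(np.float32)
for r in (20,26,32,38,44,50,56):
    for n,p,g in(("rest",w0,g0),("now",w,g1)):
        P=np.array([proj(p,G+e*(r-92)+ex*l+[0,0,78]) for l in lat],np.float32)
        v=cv2.remap(g,P[:,0].reshape(1,-1),P[:,1].reshape(1,-1),cv2.INTER_LINEAR)[0]
        b=v>150; n_,lb,st,c=cv2.connectedComponentsWithStats(b.astype(np.uint8).reshape(1,-1))
        print(r,n,P[112].round(0),[(round(float(lat[0]+c[i][0]*.25),1),round(st[i][4]*.25,1)) for i in range(1,n_)])
```

```text
20 rest [273. 101.] [(-25.9, np.float64(4.5)), (24.9, np.float64(5.5))]
20 now [283.  86.] [(-24.6, np.float64(7.0)), (-5.8, np.float64(0.2)), (3.9, np.float64(1.5)), (23.6, np.float64(9.0))]
26 rest [273. 110.] [(-23.0, np.float64(10.2)), (22.4, np.float64(9.5))]
26 now [283. 105.] [(-22.1, np.float64(12.0)), (-6.8, np.float64(1.8)), (5.0, np.float64(1.8)), (20.9, np.float64(14.5))]
32 rest [273. 120.] [(-20.2, np.float64(5.8)), (22.1, np.float64(9.0))]
32 now [283. 123.] [(-27.1, np.float64(2.0)), (-18.5, np.float64(5.2)), (6.8, np.float64(0.2)), (20.9, np.float64(14.5))]
38 rest [273. 129.] [(-20.9, np.float64(6.0)), (21.9, np.float64(9.0))]
38 now [283. 141.] [(-19.1, np.float64(5.5)), (20.9, np.float64(14.5))]
44 rest [273. 138.] [(-23.2, np.float64(9.8)), (21.8, np.float64(8.8))]
44 now [283. 158.] [(-22.0, np.float64(12.2)), (20.9, np.float64(14.5))]
50 rest [273. 147.] [(-23.6, np.float64(9.0)), (21.6, np.float64(8.5))]
50 now [283. 175.] [(-21.1, np.float64(9.5)), (20.9, np.float64(14.5))]
56 rest [273. 156.] [(-23.2, np.float64(9.8)), (22.9, np.float64(10.5))]
56 now [283. 191.] [(20.9, np.float64(14.5))]
```

Run:
```python
from h import *
import pickle
from scipy.signal import find_peaks
w0=pickle.load(open("w6.pkl","rb"))[1]; g0=cv2.imread("pics/w6.png",0); w=pickle.load(open("w7.pkl","rb")); g1=cv2.imread("pics/w7.png",0)
ex=np.array([.995,.0995,0]);e=np.array([.0995,-.995,0]);G=np.array([477.6,-39,0])
lat=np.arange(-20,20.1,.2).astype(np.float32)
D={"rest":[],"now":[]}
for r in (22,26,30,34,38,42,46,50,54,58,62,66):
    o=[]
    for n,p,g in(("rest",w0,g0),("now",w,g1)):
        P=np.array([proj(p,G+e*(r-92)+ex*l+[0,0,78]) for l in lat],np.float32)
        v=cv2.remap(g,P[:,0].reshape(1,-1),P[:,1].reshape(1,-1),cv2.INTER_LINEAR)[0].astype(float)
        pk,q=find_peaks(v,prominence=25,width=(2,18))
        o.append([(round(float(lat[0]+.2*(a+b)/2),1),int(h)) for a,b,h in zip(q["left_ips"],q["right_ips"],q["prominences"])])
    print(r,*o,sep=" | ")
```

```text
22 | [(-7.0, 111), (5.2, 113)] | [(-5.8, 135), (4.1, 150)]
26 | [(-8.1, 96), (6.4, 98)] | [(-6.6, 114), (-6.6, 114), (0.4, 39), (5.0, 114), (5.0, 114)]
30 | [(-9.2, 96), (2.7, 30), (7.6, 96)] | [(-7.5, 115), (0.3, 38), (5.9, 110)]
34 | [(-10.5, 94), (-1.4, 28), (8.7, 95)] | [(-8.4, 110), (-3.4, 36), (6.8, 109)]
38 | [(-11.6, 100), (9.8, 96)] | [(-9.3, 108), (-9.3, 108), (-3.1, 36), (1.2, 36), (7.7, 107), (7.7, 107)]
42 | [(-12.8, 97), (11.0, 94)] | [(-10.2, 110), (-2.6, 34), (8.6, 104)]
46 | [(-14.0, 77), (12.2, 91)] | [(-11.1, 113), (9.5, 103), (9.5, 103)]
50 | [(13.3, 89)] | [(-12.0, 111), (-12.0, 111), (10.4, 103), (10.4, 103)]
54 | [(14.5, 74)] | [(-12.9, 111), (11.4, 66)]
58 | [] | [(-13.8, 83), (-13.8, 83)]
62 | [] | []
66 | [(-17.7, 88), (15.8, 68)] | [(-13.8, 77), (12.5, 127)]
```

The arm slopes changed by about 0.066 and 0.060 rad, giving a gap of about 20.7 mm, nearly even. The hold is steady, so I'm handing in.

```bash
echo '[[[0, 0, 0], 0, 34.3], [[0, 0, 0], 0, 34.3], [[0, 0, 0], 0, 34.3], [[0, 0, 0], 0, 34.3], [[0, 0, 0], 0, 34.3]]' > path.dat && python3 jog.py path.dat 20; python3 -c "
from station import env, vision
print(env.close_job())"
```

```text
time_s: 12.95
eef_pos: [477.9, -43.7, 77.8]
eef_rot: [2.106, 2.323, 0.004]
force: [1.0, -4.0, 6.5]
gripper_width: 34.4
gripper_force: 10.1
the job is handed in; nothing more can be done
None
```

I handed the job in at about 13 s with the knob tight, the tips within about 2 mm of the seat block's middle, and the grips held steadily at a measured gap of about 20.7 mm; the hand-in returned no verdict.

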